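Clamp the recipe stand on its spacer gauge

TASK

Set the slot of the wooden recipe stand: take the flat spacer gauge out of its rest, put its blade into the gap between the two wooden halves until its shoulders sit flat on them, and let it go. Then pump the clamp's trigger back towards its handle, again and again, until the jaw has pushed the loose half tight against the gauge and its sprung pad is pressed about half way in, never all the way, so the wood is not crushed. Drive the jaw only with the trigger, leave the other things alone, and finish while still holding the trigger pulled so that the clamp keeps its pressure.

Things in the scene. Friction and masses are not known exactly. Their poses are not given: they have to be found in the camera images.
- clamp: bar clamp with pump trigger on a wooden board 268 x 94 x 15 mm, fixed. Origin on the worktop; x along the rod, the way the jaw drives; z up. Along x (mm): black upright handle -70 to -52 (top z 158); black pump housing -52 to 5 (36 wide, top z 99), the trigger standing out of its top; wooden fixed half 118 to 150; end stop to 162. Low rails at y +-38 guide the loose half
- loose_half: loose wooden half of the recipe stand, 36 (x) x 70 (y) x 60 mm high, about 120 g, on the clamp's board (z 15 mm) between the rails, axes along the clamp's. Origin at the centre of its underside. The gap between its +x face and the fixed half is at first 10 to 14 mm wide; it slides along the clamp's x when pushed
- gauge: T-shaped spacer gauge, upright, about 150 g. Origin mid lower edge of the blade, z up; x and -x alike. Steel blade 6 (x) x 50 (y) mm, z 0 to 45; shoulder plate 30 x 64, z 45 to 55; black handle 16 x 48, z 54 to 94 mm. Seated in the gap (thickness along the clamp's x) its shoulders rest on both halves, origin 30 mm above the worktop; the blade does not reach the board
- gauge_rest: wooden rest 74 x 74 mm, 61 mm high, fixed, with a 10 mm slot in which the gauge stands at the start, shoulders on top. Origin on the worktop, slot along its y
- jaw: moving jaw: steel rod and dark disc of radius 16 mm; axes as the clamp's, origin on the rod's axis (z 45 mm), at clamp x 0 to 14 mm at first, at most 60. The free pad's face is 44 mm ahead of it. Ratchet teeth 6 mm apart: 6 to 12 mm a full pull. With the trigger let go it stays, but its brake holds at most 4 N (2.5 mm of pad): more pressure lasts only while the trigger is held
- trigger (a joint): aluminium lever 22 mm wide, 12 thick, hinged at clamp x -25, z 86 mm, end 86 mm from the hinge. 0 at rest, leaning 0.25 rad to +x; grows to 0.5 rad as its top is pulled back to the handle (-x); a spring returns it. Takes about 3 N at rest to 12 N with the pad half pressed, at the push point
- pad (a joint): how far the sprung rubber pad (disc of radius 14 mm) in front of the jaw is pressed in: 0 free, 0.014 m fully in; 1.6 N per mm
- trigger_push (a point): point on the trigger's front (+x) face, on its middle line, 60 mm from the hinge, where to push it back; at rest 143 mm above the worktop. It moves back about 30 mm in a full pull
- salt_shaker: bystander: glass salt shaker 44 mm across, 90 mm high, standing loose; origin under its middle
- egg_cup: bystander: white egg cup 49 mm across, 52 mm high, standing loose; origin under its middle
- jar: bystander: small white jar with a wooden lid, 47 mm across, 78 mm high, standing loose; origin under its middle
- fixed_face (a point): middle of the upper edge of the fixed half's face (clamp x 118, y 0, z 75 mm). The fixed half is wood, 32 (x) x 70 (y) x 60 mm, fixed on the board, z 15 to 75 mm. The gap for the gauge lies between this face and the loose half's +x face
Mind the look-alikes: they are no part of the job. Of the things shaped like the gauge, the bare steel one is meant.

How it is judged:
On the way, in this order (a step that is already met when the one before it is completed fails the run):
1. the gauge sits in the gap on its shoulders and has been let go (z of gauge in the frame of clamp between 0.026 and 0.034 m and x of gauge in the frame of clamp between 0.1 and 0.119 m and y of gauge in the frame of clamp between -0.02 and 0.02 m and angle between gauge's own z axis and vertical below 0.2 rad and contact force between the fingers and gauge below 0.1 N), for 0.2 s.
2. the trigger is pulled and the pad presses the loose half (value of joint trigger above 0.05 rad and contact force between jaw and loose_half above 0.5 N), for 0.1 s.
At the end, for the whole second after the job is handed in: Trigger still held pulled (over 0.05 rad, over 2 N); pad pressed in 4 to 10.5 of 14 mm; loose half presses the gauge with over 3 N; gauge on its shoulders within 4 mm, upright within 0.08 rad, within 20 mm of the middle of the halves' width, not touched by the robot (value of joint pad between 0.004 and 0.0105 m and value of joint trigger above 0.05 rad and contact force between jaw and loose_half above 4 N and contact force between gauge and loose_half above 3 N and z of gauge in the frame of clamp between 0.026 and 0.034 m and x of gauge in the frame of clamp between 0.11 and 0.119 m and y of gauge in the frame of clamp between -0.02 and 0.02 m and angle between gauge's own z axis and vertical below 0.08 rad and contact force between any of the fingers, the arm and clamp above 2 N and contact force between each of the fingers, the arm and gauge below 0.1 N and contact force between each of the fingers, the arm and loose_half below 0.1 N); the arm keeps its last pose, push and grip.
It fails at once if the pad is pressed all the way in (wood crushed) (value of joint pad above 0.013 m).
It fails at once if the robot pushes the jaw itself (contact force between any of the fingers, the arm and jaw above 2 N).
It fails at once if a bystander is pushed away or knocked over (distance of any of salt_shaker, egg_cup, jar from where it was at the start of the episode above 0.03 m or angle between any of salt_shaker, egg_cup, jar's own z axis and vertical above 0.5 rad).
It also fails if it takes over 64 s, if anything falls off the work surface, if the arm or the gripper's body presses on something with over 40 N, if the wrist force passes 120 N, or if a joint passes its speed limit or range.

ROBOT

A 7-joint arm with a two-finger parallel gripper is mounted at the origin on a cart in front of the work surface, level with it; the furniture and walls round the work are solid. World frame = base frame: x ahead of the robot, y to its left, z up, the work surface at z = 0. Lengths are in m, angles in rad, forces in N, time in s.
With the tool pointing down it reaches from about 0.425 to 0.925 m from the base axis. Payload 6.8 kg.
Tool frame: the origin (TCP) lies at the centre of the arm's flange, where the gripper is bolted on; the fingertips stand 173 mm ahead of it and the grasp point (between the pads) lies 155 mm ahead of it (r.hold_point_z is the distance from the TCP to the grasp point, in m); z points along the fingers, x is the direction in which the jaws open and shut, and the axes are right-handed (so a half turn about z gives the same grasp; the last joint's range is limited). The gripper opens to 85 mm and grips with 20 to 120 N. Pads are 22 mm wide; open, the fingers measure 114 mm over their backs; the gripper's body (76 mm by 85 mm) begins 54 mm behind the grasp point. The pads swing forward as they close: fully open they stand 13 mm farther back than shut.
Start: joints at [-1.225, 0.477, 0.022, 1.555, -0.011, 1.109, -0.083], TCP at [0.296, 0.607, 0.405] pointing down, gripper open.
Joint ranges: [-2.96, 2.96], [-0.34, 2.1], [-1.41, 1.46], [0.24, 2.44], [-1.37, 4.51], [0.17, 1.92], [-2.96, 2.96]. Speed limits (rad/s): [2.39, 2.39, 3.14, 3.14, 3.14, 3.14, 3.14].

INTERFACE

Orientations are given as a rotation vector (axis times angle).
In Python, from bench import r gives the robot as it stands.
- The arm moves only by the tool apply_moves, never from a script. Its arguments are lists of equal length, an entry for each row: "dp": the shift along the tool's x, y, z scaled (see below), a list of three; "twist": the turn, a rotation vector about the tool's x, y, z scaled (see below), a list of three; "jaw": the closure in counts, from 0 (fully open) to 255 (shut). In form: {"dp": [[x, y, z], ...], "twist": [[rx, ry, rz], ...], "jaw": [jaw, ...]}. A call has 1 to 20 rows; each row shifts and turns the pose as measured when the row begins, along the tool's axes as they then stand; what a row does not reach is not made up. The controller multiplies each number of a shift by 12 cm and each number of a turn by 120 degrees. A row lasts 1/10 s, in which the tool goes at most 50 mm and 8.59 degrees, less where a joint would pass 70% of its speed; a pose out of reach is approached as far as the arm can. A call with a number of a shift or a turn outside -1 to 1 is refused whole. A call with a gripper value outside its range is refused whole. The fingers move at their own pace and stop on an object; "grip_force" is the grip in N (left out, the last holds). Time passes only in rows, so rows that do not move let the fingers close. It gives the time, the measured TCP pose, the force and the opening at its end, in the units of the state.
- r.get_obs(): the state, without advancing time (a new reading comes with each control period).
- r.grab_frame(name): name is "side" or "top"; returns a dict with "color" (384x512x3 uint8, red, green, blue), "z_map" (384x512 float32, m along the optical axis (not along the pixel's ray), 0 where there is no reading), "intrinsics" (3x3 intrinsics, pixels), "R" (3x3) and "t" (3): a world point X has camera coordinates R X + t. Camera axes: x right, y down, z forward; pixel columns grow to the right and rows downward; lengths in m; the calibration is good to about 2 mm. A picture is of the moment at which its call begins.
- r.hand_in(): hands the job in, once; it reports no verdict.
The state is a dict: "clock": time; "joints": joint angles; "qvel": joint speeds; "tau": joint torques, N m; "tcp_pos": TCP position; "orientation": TCP orientation; "contact_force": force on the tool from outside, world axes, zero at the start; "moment": the same for the moment, N m; "grip_width": finger opening in m.
Only numpy, scipy, OpenCV 4.12 (cv2) and the standard library are available. Lean on these libraries where they do the work, as an engineer would, in place of code of your own. Each camera call takes 0.05 s, during which the arm holds its last target.

## Working session

There is one attempt and no reset: what is moved stays moved. The work goes in short steps, Python scripts to look and compute and a tool call to move; the robot and the scene stay as the last step left them, time stands still between calls to the robot, and variables do not carry over. Pictures are saved under pics/ and viewed, and the job is handed in when it is done.

Besides the shell and the picture viewer there is one more tool, called after "Emit:" as name(argument=value, ...) on one line, values as JSON. apply_moves: Moves the arm, as the interface text tells. Shifts and turns lie within -1 to 1; 1 stands for 12 cm of shift or 120 degrees of turn. Its arguments: {"type":"object","properties":{"dp":{"type":"array"},"twist":{"type":"array"},"jaw":{"type":"array"},"grip_force":{"type":"number"}},"required":["dp","twist","jaw"]}

```bash
mkdir -p pics; ls
cat > h.py <<'E'
import numpy as np, cv2
from scipy.spatial.transform import Rotation as Ro
from bench import r
def snap(n,tag):
    f=r.grab_frame(n); cv2.imwrite(f'pics/{tag}.png',f['color'][:,:,::-1]); np.savez(f'{tag}.npz',**f); return f
def pts(f):
    z=f['z_map'];K=f['intrinsics'];v,u=np.mgrid[:z.shape[0],:z.shape[1]]
    c=np.stack([(u-K[0,2])/K[0,0]*z,(v-K[1,2])/K[1,1]*z,z],-1)
    return (c-f['t'])@f['R']
E
python3 - <<'E'
from h import *
o=r.get_obs();print(o)
for n in('side','top'):
    f=snap(n,n+'0');print(n,f['intrinsics'].round(1).tolist(),(-f['R'].T@f['t']).round(3),f['R'].round(3).tolist())
print(r.get_obs()['clock'], r.hold_point_z)
E
```

```text
pics
{'clock': 0.0, 'joints': array([-1.22507608,  0.47781996,  0.02227978,  1.55644863, -0.01151359,
        1.10930599, -0.08309902]), 'qvel': array([ 0.00096814,  0.00022801, -0.00030892, -0.00182553,  0.00098123,
        0.0005754 , -0.00183938]), 'tau': array([ 1.56475317e-04, -5.96471000e+01,  1.60806734e+00, -2.81188631e+01,
        1.25275698e-02,  9.50299582e-03,  2.82631220e-06]), 'tcp_pos': array([0.29576189, 0.60644719, 0.40371213]), 'orientation': array([ 2.66328783e+00,  1.66427205e+00, -2.38445892e-03]), 'contact_force': array([ 0.57847915,  0.66540823, -0.27295821]), 'moment': array([ 0.00181844, -0.06236333,  0.00649101]), 'grip_width': 0.08560285156980728}
side [[451.0, 0.0, 251.9], [0.0, 451.0, 194.8], [0.0, 0.0, 1.0]] [ 0.071 -0.869  0.746] [[0.851, -0.524, 0.004], [-0.289, -0.476, -0.831], [0.438, 0.706, -0.557]]
top [[411.4, 0.0, 259.9], [0.0, 411.4, 192.1], [0.0, 0.0, 1.0]] [ 0.378 -0.054  1.228] [[0.002, -1.0, -0.01], [-0.982, -0.0, -0.19], [0.19, 0.01, -0.982]]
0.1 0.1547
```

View pics/side0.png

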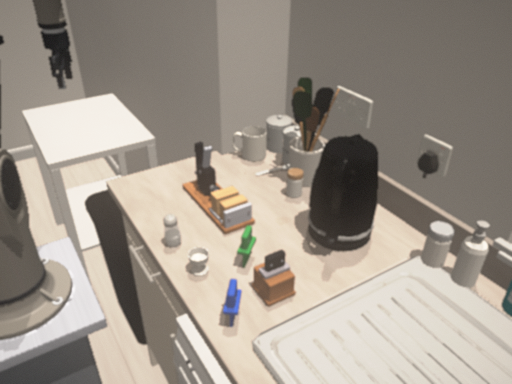

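View pics/top0.png

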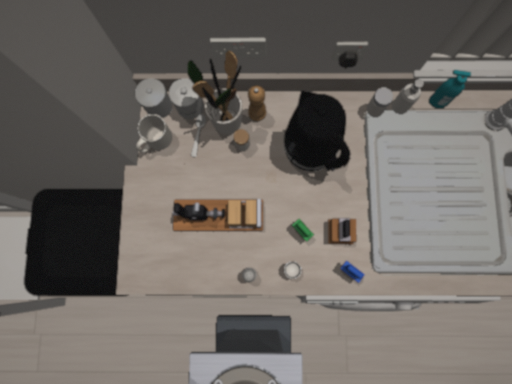

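Run:
```python
from h import *
fs={n:dict(np.load(n+'0.npz')) for n in('side','top')}
# zoom
t=fs['top']['color'][190:290,160:380,::-1]; s=fs['side']['color'][130:340,150:320,::-1]
cv2.imwrite('pics/zt.png',cv2.resize(t,None,fx=3.6,fy=3.6,interpolation=cv2.INTER_CUBIC))
cv2.imwrite('pics/zs.png',cv2.resize(s,None,fx=2.8,fy=2.8,interpolation=cv2.INTER_CUBIC))
P=pts(fs['top'])
for (u,v) in [(178,230),(262,230),(262,198),(178,198),(235,213),(251,213),(343,229),(332,220),(355,242),(303,230),(292,270),(248,275),(352,271),(242,140),(220,250)]:
    print(u,v,P[v,u].round(4))
Q=pts(fs['side'])
for (u,v) in [(275,262),(272,285),(225,195),(238,212),(200,155),(207,160),(205,180)]: print('s',u,v,Q[v,u].round(4))
# height maps (top cloud) merged rasters
for tag,C in(('T',P),('S',Q)):
    img=np.zeros((250,500))
    X=C.reshape(-1,3);m=(X[:,0]>.4)&(X[:,0]<.65)&(X[:,1]>-.3)&(X[:,1]<.2)&(X[:,2]<.2)
    X=X[m]
```

```text
178 230 [0.4981 0.2006 0.0149]
262 230 [ 0.4983 -0.0478  0.0165]
262 198 [ 0.5969 -0.0476  0.0007]
178 198 [0.5967 0.2074 0.0011]
235 213 [0.5403 0.0282 0.0766]
251 213 [ 0.5406 -0.0169  0.0747]
343 229 [ 0.4933 -0.2706  0.0978]
332 220 [ 0.5223 -0.2468  0.0641]
355 242 [ 0.4648 -0.3239 -0.002 ]
303 230 [ 0.4906 -0.1611  0.095 ]
292 270 [ 0.3826 -0.1339  0.0284]
248 275 [ 0.3688 -0.0103  0.0891]
352 271 [ 0.3801 -0.2911  0.0958]
242 140 [0.7557 0.0107 0.0761]
220 250 [0.4404 0.0766 0.0005]
s 275 262 [ 0.4913 -0.2846  0.0934]
s 272 285 [ 0.468  -0.3098  0.0592]
s 225 195 [0.5352 0.0169 0.077 ]
s 238 212 [ 0.5423 -0.0391  0.0532]
s 200 155 [0.5409 0.1726 0.1233]
s 207 160 [0.5429 0.1322 0.1258]
s 205 180 [0.5259 0.1171 0.0736]
```

View pics/zt.png

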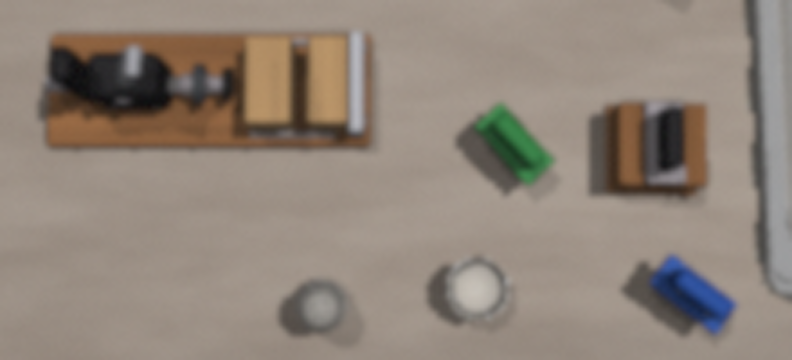

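View pics/zs.png

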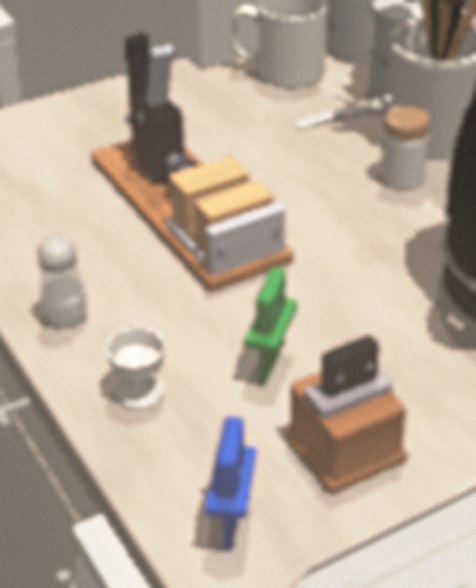

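Run:
```python
from h import *
for n in('top','side'):
    f=dict(np.load(n+'0.npz'));P=pts(f).reshape(-1,3)
    def sel(x0,x1,y0,y1,z0,z1):
        return P[(P[:,0]>x0)&(P[:,0]<x1)&(P[:,1]>y0)&(P[:,1]<y1)&(P[:,2]>z0)&(P[:,2]<z1)]
    def show(nm,X):
        if len(X)<4: print(n,nm,len(X));return
        (c,s,a)=cv2.minAreaRect((X[:,:2]*1000).astype(np.float32)); print(n,nm,len(X),np.round(c,1),np.round(s,1),round(a,1),'mean',X.mean(0).round(4),'zmed',np.median(X[:,2]).round(4), 'zmax',X[:,2].max().round(4))
    show('woodtops',sel(.48,.6,-.06,.06,.068,.085))
    show('fixed',sel(.48,.6,-.035,.0,.071,.082))
    show('loose',sel(.48,.6,.004,.06,.071,.082))
    show('board',sel(.45,.63,-.09,.25,.01,.02))
    show('trig',sel(.45,.63,.05,.25,.105,.2))
    show('handle',sel(.42,.56,-.33,-.2,.101,.14))
    show('handle85+',sel(.42,.56,-.33,-.2,.085,.14))
    show('plate',sel(.42,.56,-.33,-.2,.066,.078))
    show('rest+',sel(.42,.56,-.33,-.2,.052,.14))
    show('resttop',sel(.42,.56,-.33,-.2,.057,.065))
    show('green',sel(.44,.54,-.2,-.12,.03,.14))
    show('blue',sel(.33,.43,-.34,-.24,.03,.14))
    show('salt',sel(.33,.42,-.06,.04,.03,.14))
    show('egg',sel(.33,.43,-.18,-.09,.03,.14))
f=dict(np.load('top0.npz'));P=pts(f)
print((P[208:245:2,328:360:2,2]*1000).round().astype(int))
print((P[196:234:3,224:266:2,2]*1000).round().astype(int))
```

```text
top woodtops 591 [541.5   4.6] [74.4 88.3] 0.1 mean [0.5436 0.0093 0.0747] zmed 0.0747 zmax 0.0837
top fixed 248 [543.8 -14.1] [69.3 28.4] 0.2 mean [ 0.5429 -0.015   0.075 ] zmed 0.0748 zmax 0.0806
top loose 289 [543.8  31.8] [34.3 69.3] 89.9 mean [0.5435 0.0326 0.075 ] zmed 0.075 zmax 0.0807
top board 1266 [543.3  85.3] [ 91.1 266.3] 0.0 mean [0.5365 0.1038 0.0149] zmed 0.0149 zmax 0.02
top trig 168 [543.9 152.6] [25.3 68.5] 1.0 mean [0.5416 0.1571 0.1485] zmed 0.1558 zmax 0.1726
top handle 102 [ 494.2 -278.2] [14.6 46.4] 86.7 mean [ 0.4944 -0.2779  0.1093] zmed 0.1098 zmax 0.1158
top handle85+ 121 [ 494.2 -277.9] [15.6 46.3] 87.7 mean [ 0.4939 -0.2769  0.1073] zmed 0.1088 zmax 0.1158
top plate 113 [ 496.1 -278.3] [63.9 34.7] 4.4 mean [ 0.493  -0.2729  0.0708] zmed 0.0707 zmax 0.0772
top rest+ 578 [ 494.6 -278. ] [69.1 65.9] 87.8 mean [ 0.4933 -0.2751  0.073 ] zmed 0.0633 zmax 0.1158
top resttop 303 [ 494.3 -277.9] [68.9 65.2] 87.7 mean [ 0.4938 -0.2751  0.0609] zmed 0.0607 zmax 0.0649
top green 241 [ 495.  -162.3] [63.8 30.2] 41.1 mean [ 0.4928 -0.1606  0.0713] zmed 0.0593 zmax 0.0
[... 3496 characters left out ...]
75 27 26 80 76 75 76 72 62 65 66 15 -4]
 [18 15 75 75 76 72 74 80 68 18 19 77 77 73 76 72 60 68 61 21  0]
 [16 17 75 77 70 75 74 76 66 20 15 77 75 74 80 73 64 65 64 12 -4]
 [37 16 78 76 72 75 76 71 66 10 13 75 77 76 74 77 67 70 67 11  3]
 [41 19 76 75 77 75 73 74 66 13 17 72 77 74 74 74 65 67 66 15 -5]
 [17 12 74 74 76 72 78 76 63 20 15 72 75 74 77 75 65 68 64 12 -2]
 [15 12 72 78 77 76 74 77 67 14 15 76 72 75 78 78 66 70 65 11  0]
 [10 16 75 76 73 77 77 75 62 20 14 76 74 78 77 74 63 63 60 13 -1]
 [20 14 15 27 30 31 29 32 24 17 13 21 23 29 32 30 58 68 65 12 -4]
 [17 18 13 16 15 14 16 14 16 15 17 15 16 16 17 19 13 16 15 11 -2]
 [ 0 -2  0  3  3 -1  2  2 -1  1  0  2  2  1  4 -3 -2 -1  4 -1 -2]]
```

```bash
cat >> h.py <<'E'
def proj(f,X):
    c=np.asarray(X)@f['R'].T+f['t'];K=f['intrinsics']
    return c[...,0]/c[...,2]*K[0,0]+K[0,2], c[...,1]/c[...,2]*K[1,1]+K[1,2]
def ortho(f,x0,x1,y0,y1,z,step=.0005):
    xs=np.arange(x1,x0,-step);ys=np.arange(y1,y0,-step)
    X=np.stack(np.meshgrid(xs,ys,indexing='ij')+[np.full((len(xs),len(ys)),z)] if False else [*np.meshgrid(xs,ys,indexing='ij'),np.full((len(xs),len(ys)),z)],-1)
    u,v=proj(f,X)
    return cv2.remap(f['color'],u.astype(np.float32),v.astype(np.float32),cv2.INTER_CUBIC),xs,ys
E
python3 - <<'E'
from h import *
for n in('top','side'):
    f=dict(np.load(n+'0.npz'))
    I,xs,ys=ortho(f,.49,.59,-.05,.07,.075)
    cv2.imwrite(f'pics/or_{n}.png',cv2.resize(I[:,:,::-1],None,fx=3,fy=3))
    p=I[60:130].astype(float).mean((0,2)); g=np.gradient(cv2.GaussianBlur(p[None],(0,0),2)[0])
    print(n,[(round(ys[i]*1000,1),round(g[i],1)) for i in range(2,len(g)-2) if abs(g[i])>1 and abs(g[i])==abs(g[i-2:i+3]).max()])
    q=I[:,40:100].astype(float).mean((1,2)); g=np.gradient(cv2.GaussianBlur(q[None],(0,0),2)[0])
    print(' x',[(round(xs[i]*1000,1),round(g[i],1)) for i in range(2,len(g)-2) if abs(g[i])>1 and abs(g[i])==abs(g[i-2:i+3]).max()])
    I,xs,ys=ortho(f,.44,.55,-.34,-.21,.110)
    cv2.imwrite(f'pics/og_{n}.png',cv2.resize(I[:,:,::-1],None,fx=3,fy=3))
E
python3 - <<'E'
import cv2,numpy as np
a=[cv2.imread(f'pics/{k}.png')[:330] for k in('or_top','or_side')]
a=[cv2.copyMakeBorder(i,0,0,0,10,cv2.BORDER_CONSTANT) for i in a]
b=[cv2.resize(cv2.imread(f'pics/{k}.png'),None,fx=.5,fy=.5) for k in('og_top','og_side')]
A=cv2.resize(np.hstack(a),None,fx=.5,fy=.5);B=np.hstack(b);w=max(A.shape[1],B.shape[1])
cv2.imwrite('pics/comb.png',np.vstack([cv2.copyMakeBorder(i,0,5,0,w-i.shape[1],cv2.BORDER_CONSTANT) for i in(A,B)]))
E
```

```text
top [(np.float64(67.0), np.float64(-3.4)), (np.float64(49.0), np.float64(6.5)), (np.float64(13.5), np.float64(-6.5)), (np.float64(-0.0), np.float64(6.0)), (np.float64(-28.5), np.float64(-1.8)), (np.float64(-34.0), np.float64(5.5)), (np.float64(-43.0), np.float64(-6.3))]
 x [(np.float64(583.0), np.float64(-2.5)), (np.float64(576.5), np.float64(1.6)), (np.float64(510.0), np.float64(-5.7)), (np.float64(501.0), np.float64(2.5)), (np.float64(492.0), np.float64(1.9))]
side [(np.float64(54.5), np.float64(2.4)), (np.float64(15.0), np.float64(-4.3)), (np.float64(3.5), np.float64(4.4)), (np.float64(-30.0), np.float64(-4.3)), (np.float64(-40.0), np.float64(6.9))]
 x [(np.float64(507.5), np.float64(-7.7)), (np.float64(493.0), np.float64(1.9))]
```

View pics/comb.png

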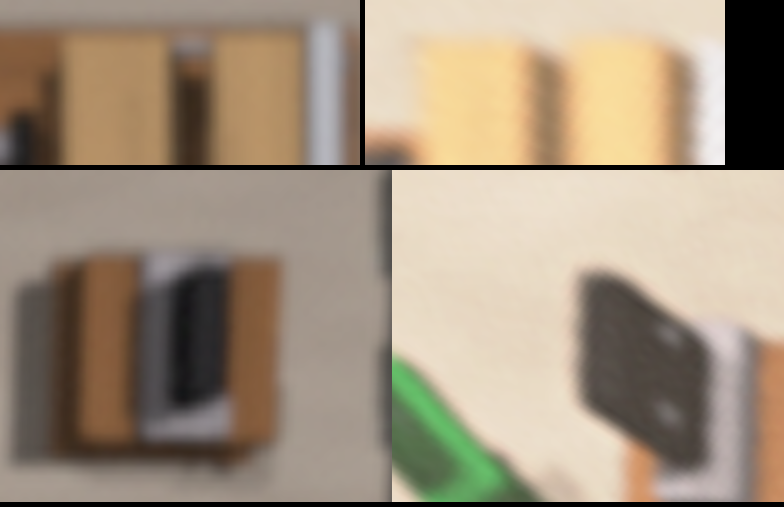

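Emit:
apply_moves(dp=[[0, 0, 0], [0, 0, 0], [0, 0, 0], [0, 0, 0], [-0.3, 0.13, 0], [-0.3, 0.13, 0], [-0.3, 0.13, 0], [-0.3, 0.13, 0], [-0.3, 0.13, 0], [-0.3, 0.13, 0], [-0.3, 0.13, 0], [-0.3, 0.13, 0], [-0.3, 0.13, 0], [-0.3, 0.13, 0], [0, 0, 0]], twist=[[0, 0, -0.05], [0, 0, -0.05], [0, 0, -0.05], [0, 0, -0.05], [0, 0, 0], [0, 0, 0], [0, 0, 0], [0, 0, 0], [0, 0, 0], [0, 0, 0], [0, 0, 0], [0, 0, 0], [0, 0, 0], [0, 0, 0], [0, 0, 0]], jaw=[100, 100, 100, 100, 100, 100, 100, 100, 100, 100, 100, 100, 100, 100, 100], grip_force=40)

```text
clock: 1.6
tcp_pos: [0.4484, 0.2289, 0.3978]
orientation: [2.235, 2.205, -0.022]
contact_force: [-0.6, 0.1, -0.7]
grip_width: 0.0514
```

```bash
cat >> h.py <<'E'
def go(x,y,z,az):
    """delta to target (TCP), tool down with tool x at azimuth az deg"""
    o=r.get_obs();R=Ro.from_rotvec(o['orientation'])
    a=np.radians(az);xt=np.array([np.cos(a),np.sin(a),0]);zt=np.array([0,0,-1.]);T=Ro.from_matrix(np.stack([xt,np.cross(zt,xt),zt],1))
    d=R.inv().apply(np.array([x,y,z])-o['tcp_pos']); tw=np.degrees((R.inv()*T).as_rotvec())
    m=R.as_matrix()
    print('t',round(o['clock'],2),'tcp',o['tcp_pos'].round(4),'az',np.degrees(np.arctan2(m[1,0],m[0,0])).round(2),'F',o['contact_force'].round(1),'w',round(o['grip_width'],4),'j',o['joints'].round(2))
    print('dp scaled total',(d/.12).round(3),'tw scaled',(tw/120).round(4))
E
python3 -c "
from h import *
go(.493,-.278,.35,87.7)"
```

```text
t 1.6 tcp [0.4484 0.2289 0.3978] az 89.22 F [-0.6  0.1 -0.7] w 0.0514 j [-0.66  0.2   0.07  1.97 -0.01  0.98  0.97]
dp scaled total [-4.214  0.433  0.443] tw scaled [-0.004   0.0055  0.0126]
```

Emit:
apply_moves(dp=[[-0.35, 0.036, 0], [-0.35, 0.036, 0], [-0.35, 0.036, 0], [-0.35, 0.036, 0], [-0.35, 0.036, 0], [-0.35, 0.036, 0], [-0.35, 0.036, 0], [-0.35, 0.036, 0], [-0.35, 0.036, 0], [-0.35, 0.036, 0], [-0.35, 0.036, 0], [-0.35, 0.036, 0], [0, 0, 0.2], [0, 0, 0.2], [0, 0, 0]], twist=[[-0.002, 0.002, 0.006], [-0.002, 0.003, 0.006], [0, 0, 0], [0, 0, 0], [0, 0, 0], [0, 0, 0], [0, 0, 0], [0, 0, 0], [0, 0, 0], [0, 0, 0], [0, 0, 0], [0, 0, 0], [0, 0, 0], [0, 0, 0], [0, 0, 0]], jaw=[100, 100, 100, 100, 100, 100, 100, 100, 100, 100, 100, 100, 100, 100, 100])

```text
clock: 3.1
tcp_pos: [0.4852, -0.2905, 0.3467]
orientation: [2.257, 2.186, 0.001]
contact_force: [0.0, 0.5, 0.2]
grip_width: 0.0522
```

```bash
python3 -c "
from h import *
go(.493,-.278,.251,87.7)
f=snap('side','s1');cv2.imwrite('pics/s1z.png',cv2.resize(f['color'][120:320,180:380,::-1],None,fx=3,fy=3))
f=snap('top','t1');cv2.imwrite('pics/t1z.png',cv2.resize(f['color'][170:290,250:400,::-1],None,fx=4,fy=4))"
```

```text
t 3.1 tcp [ 0.4852 -0.2905  0.3467] az 88.17 F [0.  0.5 0.2] w 0.0522 j [ 0.11  0.38  0.4   1.9  -0.19  0.9   2.15]
dp scaled total [0.106 0.062 0.798] tw scaled [ 0.0002 -0.0002  0.0039]
```

View pics/s1z.png

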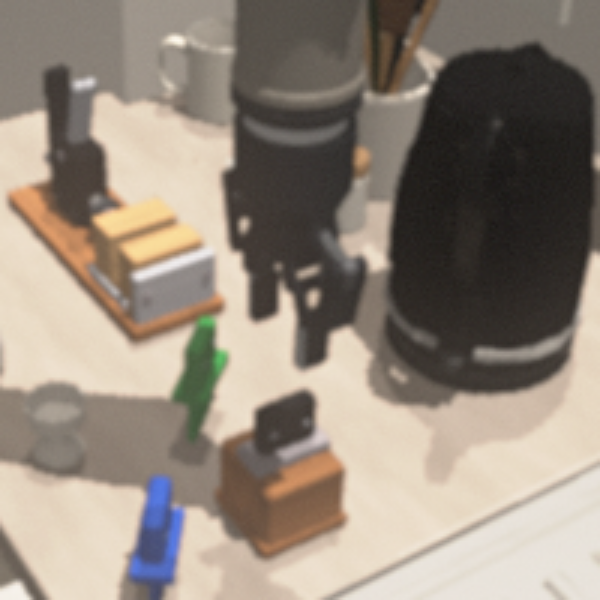

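View pics/t1z.png

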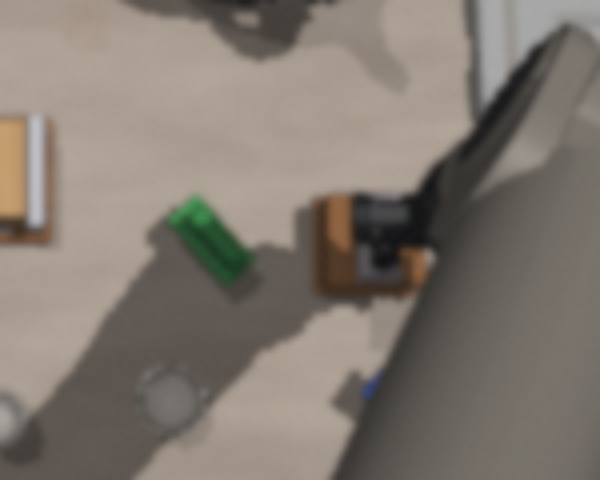

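Emit:
apply_moves(dp=[[0.106, 0.062, 0], [0, 0, 0.2], [0, 0, 0.2], [0, 0, 0.2], [0, 0, 0]], twist=[[0, 0, 0.004], [0, 0, 0], [0, 0, 0], [0, 0, 0], [0, 0, 0]], jaw=[100, 100, 100, 100, 100])

```text
clock: 3.7
tcp_pos: [0.4996, -0.275, 0.2835]
orientation: [2.248, 2.175, 0.016]
contact_force: [-0.4, 0.7, 0.4]
grip_width: 0.052
```

```bash
python3 -c "
from h import *
go(.493,-.278,.251,87.7)
f=snap('side','s2');cv2.imwrite('pics/s2z.png',cv2.resize(f['color'][180:320,220:340,::-1],None,fx=4,fy=4))"
```

```text
t 3.7 tcp [ 0.4996 -0.275   0.2835] az 88.1 F [-0.4  0.7  0.4] w 0.052 j [ 0.11  0.47  0.36  1.94 -0.24  0.76  2.15]
dp scaled total [-0.026 -0.059  0.27 ] tw scaled [0.0082 0.001  0.0033]
```

View pics/s2z.png

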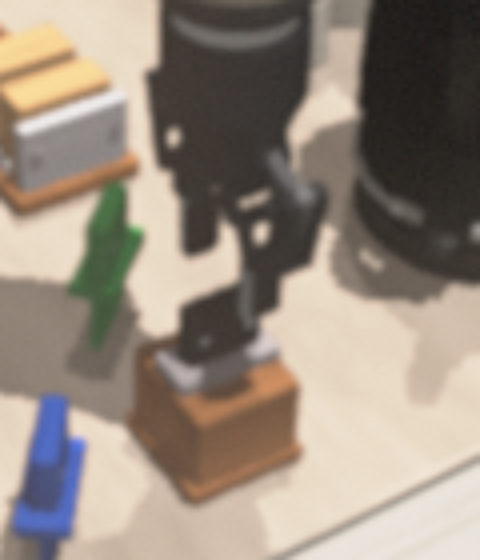

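Emit:
apply_moves(dp=[[-0.026, -0.059, 0.07], [0, 0, 0.1], [0, 0, 0.1], [0, 0, 0]], twist=[[0.008, 0.001, 0.003], [0, 0, 0], [0, 0, 0], [0, 0, 0]], jaw=[100, 100, 100, 100])

```text
clock: 4.15
tcp_pos: [0.4945, -0.2792, 0.2551]
orientation: [2.259, 2.171, 0.007]
contact_force: [-0.7, 1.1, 0.3]
grip_width: 0.052
```

```bash
python3 -c "
from h import *
go(.493,-.278,.251,87.7)"
```

```text
t 4.15 tcp [ 0.4945 -0.2792  0.2551] az 87.74 F [-0.7  1.1  0.3] w 0.052 j [ 0.13  0.51  0.35  1.96 -0.26  0.71  2.17]
dp scaled total [ 0.009 -0.013  0.034] tw scaled [0.0043 0.0013 0.0003]
```

Emit:
apply_moves(dp=[[0.009, -0.013, 0.034], [0, 0, 0], [0, 0, 0], [0, 0, 0], [0, 0, 0], [0, 0, 0], [0, 0, 0]], twist=[[0.004, 0.001, 0], [0, 0, 0], [0, 0, 0], [0, 0, 0], [0, 0, 0], [0, 0, 0], [0, 0, 0]], jaw=[100, 255, 255, 255, 255, 255, 255], grip_force=40)

```text
clock: 4.85
tcp_pos: [0.4931, -0.2781, 0.251]
orientation: [2.265, 2.177, -0.0]
contact_force: [-0.4, -0.1, -2.3]
grip_width: 0.0155
```

```bash
python3 -c "
from h import *
go(.493,-.278,.251,87.7)
f=snap('side','s3');cv2.imwrite('pics/s3z.png',cv2.resize(f['color'][180:320,220:340,::-1],None,fx=4,fy=4))"
```

```text
t 4.85 tcp [ 0.4931 -0.2781  0.251 ] az 87.73 F [-0.4 -0.1 -2.3] w 0.0155 j [ 0.13  0.52  0.35  1.96 -0.26  0.71  2.17]
dp scaled total [ 0.001 -0.001 -0.   ] tw scaled [0.     0.0002 0.0002]
```

View pics/s3z.png

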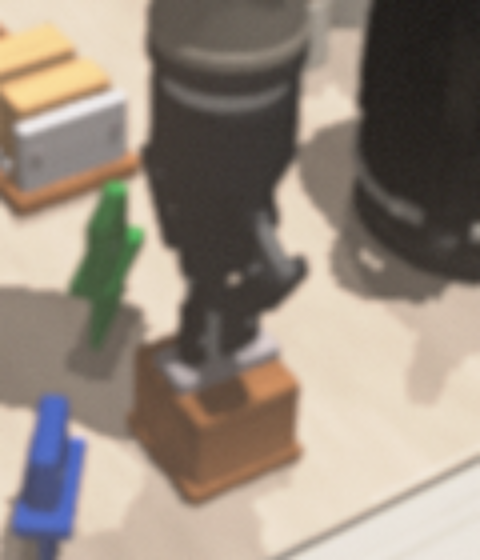

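Emit:
apply_moves(dp=[[0, 0, -0.15], [0, 0, -0.2], [0, 0, -0.2], [0, 0, -0.2], [0, 0, -0.15], [0, 0, 0]], twist=[[0, 0, 0], [0, 0, 0], [0, 0, 0], [0, 0, 0], [0, 0, 0], [0, 0, 0]], jaw=[255, 255, 255, 255, 255, 255])

```text
clock: 5.5
tcp_pos: [0.4924, -0.278, 0.3617]
orientation: [-2.264, -2.175, 0.003]
contact_force: [0.8, -0.2, -0.7]
grip_width: 0.0153
```

```bash
python3 -c "
from h import *
go(.542,.0065,.36,90)
f=snap('side','s4');cv2.imwrite('pics/s4z.png',cv2.resize(f['color'][140:320,200:360,::-1],None,fx=3,fy=3))"
```

```text
t 5.5 tcp [ 0.4924 -0.278   0.3617] az 87.7 F [ 0.8 -0.2 -0.7] w 0.0153 j [ 0.07  0.36  0.41  1.89 -0.18  0.93  2.1 ]
dp scaled total [2.386 0.318 0.014] tw scaled [-0.0014 -0.0001 -0.0192]
```

View pics/s4z.png

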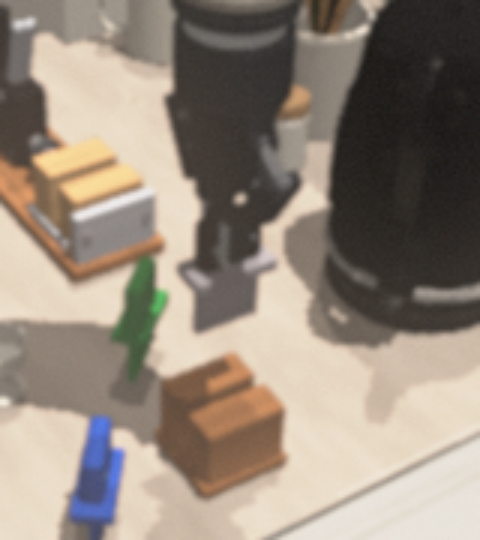

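Emit:
apply_moves(dp=[[0.24, 0.032, 0], [0.24, 0.032, 0], [0.24, 0.032, 0], [0.24, 0.032, 0], [0.24, 0.032, 0], [0.24, 0.032, 0], [0.24, 0.032, 0], [0.24, 0.032, 0], [0.24, 0.032, 0], [0.24, 0.032, 0], [0, 0, 0]], twist=[[0, 0, -0.005], [0, 0, -0.005], [0, 0, -0.005], [0, 0, -0.004], [0, 0, 0], [0, 0, 0], [0, 0, 0], [0, 0, 0], [0, 0, 0], [0, 0, 0], [0, 0, 0]], jaw=[255, 255, 255, 255, 255, 255, 255, 255, 255, 255, 255])

```text
clock: 6.65
tcp_pos: [0.5293, 0.0214, 0.3441]
orientation: [-2.209, -2.206, 0.029]
contact_force: [0.1, -0.7, -0.2]
grip_width: 0.0153
```

```bash
python3 -c "
from h import *
go(.542,.0065,.335,90)"
```

```text
t 6.65 tcp [0.5293 0.0214 0.3441] az 89.92 F [ 0.1 -0.7 -0.2] w 0.0153 j [-0.4   0.32  0.29  1.97 -0.12  0.89  1.53]
dp scaled total [-0.124  0.108  0.073] tw scaled [-0.0127 -0.0003 -0.0007]
```

Emit:
apply_moves(dp=[[-0.12, 0.11, 0.05], [0, 0, 0]], twist=[[-0.0127, 0, 0], [0, 0, 0]], jaw=[255, 255])

```text
clock: 6.85
tcp_pos: [0.5417, 0.0078, 0.3349]
orientation: [-2.218, -2.222, 0.004]
contact_force: [0.1, -0.4, -0.4]
grip_width: 0.0154
```

```bash
python3 -c "
from h import *
go(.542,.0065,.335,90)
f=snap('side','s5');cv2.imwrite('pics/s5z.png',cv2.resize(f['color'][120:260,160:300,::-1],None,fx=4,fy=4,interpolation=cv2.INTER_CUBIC))
f=snap('top','t5');cv2.imwrite('pics/t5z.png',cv2.resize(f['color'][170:260,170:300,::-1],None,fx=5,fy=5,interpolation=cv2.INTER_CUBIC))"
```

```text
t 6.85 tcp [0.5417 0.0078 0.3349] az 90.11 F [ 0.1 -0.4 -0.4] w 0.0154 j [-0.37  0.35  0.3   1.96 -0.13  0.86  1.57]
dp scaled total [-0.011  0.003 -0.001] tw scaled [-0.0016  0.0001  0.0009]
```

View pics/s5z.png

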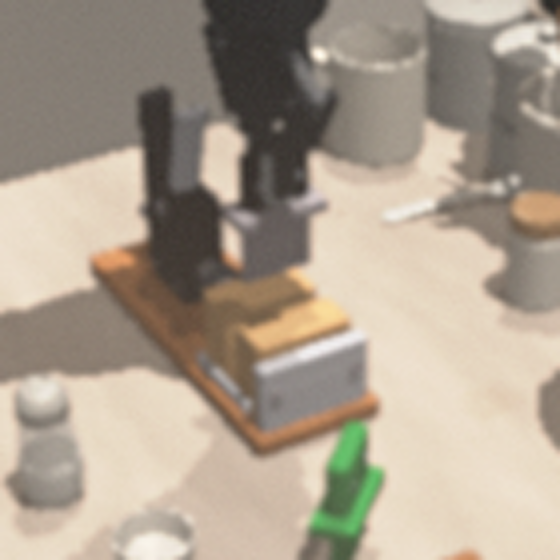

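View pics/t5z.png

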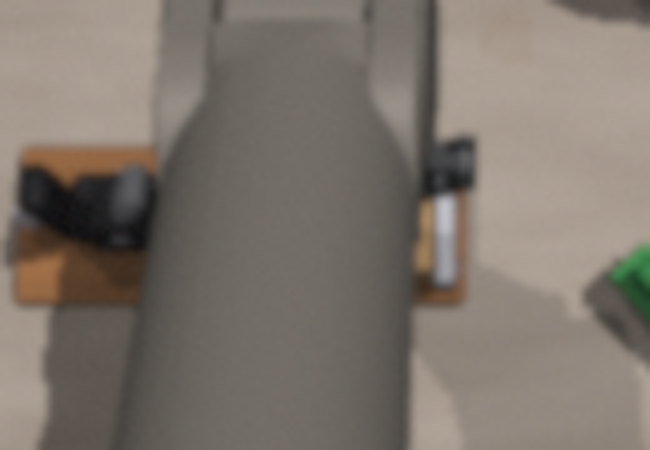

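```bash
python3 -c "
from h import *
f=dict(np.load('s5.npz'))
for X in [(.517,.0045,.1),(.567,.0045,.1),(.542,.0045,.1),(.542,.0045,.075),(.542,.0145,.1)]:
    u,v=proj(f,np.array(X));print(X,u.round(1),v.round(1),'zoom',((u-160)*4).round(),((v-120)*4).round())
P=pts(f).reshape(-1,3)
m=(abs(P[:,0]-.542)<.022)&(P[:,2]>.105)&(P[:,2]<.135)&(abs(P[:,1])<.04)
print(m.sum(),P[m].mean(0), np.median(P[m],0))
m=(abs(P[:,0]-.542)<.03)&(P[:,2]>.09)&(P[:,2]<.2)&(abs(P[:,1])<.03)
Q=P[m]
for z in np.arange(.09,.2,.01):
    q=Q[abs(Q[:,2]-z)<.005]
    if len(q): print(z.round(3),len(q),np.median(q,0).round(4),q[:,0].min().round(4),q[:,0].max().round(4))
"
```

```text
(0.517, 0.0045, 0.1) 220.9 191.9 zoom 244.0 288.0
(0.567, 0.0045, 0.1) 237.6 186.5 zoom 310.0 266.0
(0.542, 0.0045, 0.1) 229.3 189.2 zoom 277.0 277.0
(0.542, 0.0045, 0.075) 229.5 197.1 zoom 278.0 308.0
(0.542, 0.0145, 0.1) 227.5 187.4 zoom 270.0 270.0
146 [0.54171983 0.00694095 0.11944179] [0.54134637 0.00686077 0.1190965 ]
0.1 5 [0.5481 0.0076 0.1039] 0.519 0.5641
0.11 58 [0.5394 0.007  0.1094] 0.5157 0.5649
0.12 56 [0.5394 0.0069 0.1194] 0.5169 0.5649
0.13 54 [0.5416 0.0072 0.1297] 0.5168 0.565
0.14 30 [0.5376 0.0067 0.1371] 0.516 0.5625
0.15 48 [ 0.5427 -0.0047  0.1515] 0.5127 0.5719
0.16 99 [0.535  0.0008 0.1577] 0.512 0.5718
0.17 53 [0.5299 0.0009 0.1711] 0.517 0.5627
0.18 60 [ 0.5315 -0.0006  0.1797] 0.5169 0.5632
0.19 70 [ 0.5315 -0.0007  0.1899] 0.5171 0.5628
0.2 34 [0.5309 0.0093 0.1973] 0.5195 0.5516
```

Emit:
apply_moves(dp=[[-0.009, 0.003, 0.05], [0, 0, 0.1], [0, 0, 0.04], [0, 0, 0]], twist=[[-0.0016, 0, 0.001], [0, 0, 0], [0, 0, 0], [0, 0, 0]], jaw=[255, 255, 255, 255])

```text
clock: 7.35
tcp_pos: [0.5397, 0.0076, 0.3097]
orientation: [-2.219, -2.218, 0.004]
contact_force: [-0.8, 0.6, -2.1]
grip_width: 0.0153
```

```bash
python3 -c "
from h import *
go(.542,.0068,.265,90)
f=snap('side','s6');cv2.imwrite('pics/s6z.png',cv2.resize(f['color'][140:230,190:270,::-1],None,fx=6,fy=6,interpolation=cv2.INTER_CUBIC))"
```

```text
t 7.35 tcp [0.5397 0.0076 0.3097] az 89.97 F [-0.8  0.6 -2.1] w 0.0153 j [-0.36  0.38  0.29  1.98 -0.15  0.8   1.58]
dp scaled total [-0.007  0.021  0.372] tw scaled [-0.0021 -0.0006 -0.0002]
```

View pics/s6z.png

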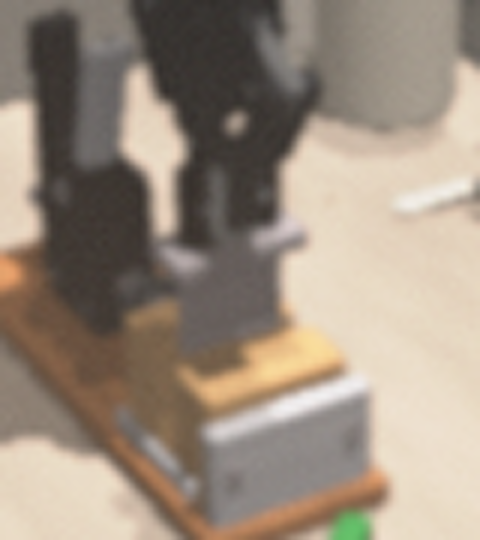

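Emit:
apply_moves(dp=[[-0.006, 0.02, 0.04], [0, 0, 0.05], [0, 0, 0.05], [0, 0, 0]], twist=[[-0.002, 0, 0], [0, 0, 0], [0, 0, 0], [0, 0, 0]], jaw=[255, 255, 255, 255])

```text
clock: 7.8
tcp_pos: [0.5427, 0.007, 0.2921]
orientation: [-2.222, -2.221, -0.003]
contact_force: [0.1, 0.8, -1.2]
grip_width: 0.0154
```

```bash
python3 -c "
from h import *
go(.542,.0068,.265,90)"
```

```text
t 7.8 tcp [0.5427 0.007  0.2921] az 89.98 F [ 0.1  0.8 -1.2] w 0.0154 j [-0.35  0.41  0.28  1.99 -0.16  0.76  1.59]
dp scaled total [-0.002 -0.006  0.226] tw scaled [ 0.0007 -0.0007 -0.0001]
```

Blade is about 18 mm into the gap with no resistance; continue.

Emit:
apply_moves(dp=[[0, -0.004, 0.06], [0, 0, 0.06], [0, 0, 0.06], [0, 0, 0.02], [0, 0, 0]], twist=[[0, 0, 0], [0, 0, 0], [0, 0, 0], [0, 0, 0], [0, 0, 0]], jaw=[255, 255, 255, 255, 255])

```text
clock: 8.3
tcp_pos: [0.5421, 0.0071, 0.2657]
orientation: [-2.221, -2.221, -0.003]
contact_force: [-0.5, -0.6, -1.8]
grip_width: 0.0155
```

```bash
python3 -c "
from h import *
go(.542,.0068,.265,90)
f=snap('side','s7');cv2.imwrite('pics/s7z.png',cv2.resize(f['color'][140:230,190:270,::-1],None,fx=6,fy=6,interpolation=cv2.INTER_CUBIC))"
```

```text
t 8.3 tcp [0.5421 0.0071 0.2657] az 89.99 F [-0.5 -0.6 -1.8] w 0.0155 j [-0.34  0.45  0.27  2.01 -0.18  0.71  1.61]
dp scaled total [-0.003 -0.001  0.006] tw scaled [ 0.0004 -0.0007 -0.0001]
```

View pics/s7z.png

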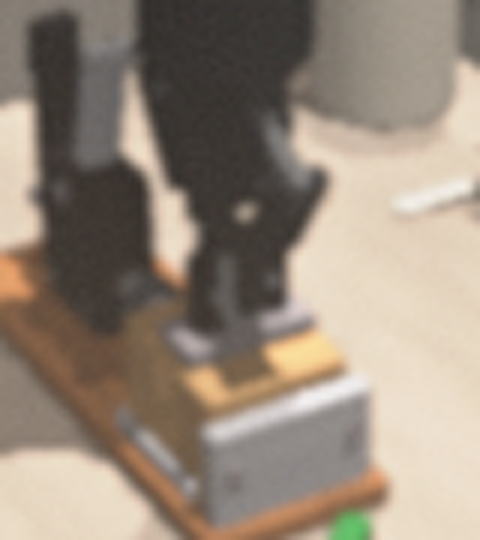

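Emit:
apply_moves(dp=[[0, 0, 0.008], [0, 0, 0], [0, 0, 0], [0, 0, 0], [0, 0, 0], [0, 0, 0]], twist=[[0, 0, 0], [0, 0, 0], [0, 0, 0], [0, 0, 0], [0, 0, 0], [0, 0, 0]], jaw=[255, 255, 120, 120, 120, 120])

```text
clock: 8.95
tcp_pos: [0.543, 0.0071, 0.2663]
orientation: [2.221, 2.22, 0.007]
contact_force: [0.5, 0.2, -0.1]
grip_width: 0.0451
```

Emit:
apply_moves(dp=[[0, 0, -0.1], [0, 0, -0.2], [0, 0, -0.3], [0, 0, -0.3], [0, 0, -0.2], [0, 0, 0]], twist=[[0, 0, 0], [0, 0, 0], [0, 0, 0], [0, 0, 0], [0, 0, 0], [0, 0, 0]], jaw=[120, 120, 120, 120, 120, 120])

```text
clock: 9.55
tcp_pos: [0.5422, 0.0062, 0.407]
orientation: [2.222, 2.218, 0.007]
contact_force: [-0.4, 0.8, 0.0]
grip_width: 0.0453
```

```bash
python3 -c "
from h import *
go(.5425,.08,.315,0)
f=snap('side','s8');cv2.imwrite('pics/s8z.png',cv2.resize(f['color'][100:230,150:280,::-1],None,fx=5,fy=5,interpolation=cv2.INTER_CUBIC))
P=pts(f).reshape(-1,3)
def sel(x0,x1,y0,y1,z0,z1): return P[(P[:,0]>x0)&(P[:,0]<x1)&(P[:,1]>y0)&(P[:,1]<y1)&(P[:,2]>z0)&(P[:,2]<z1)]
print(np.median(sel(.51,.57,-.02,.03,.118,.132),0), np.median(sel(.51,.57,-.02,.03,.081,.09),0))
"
```

```text
t 9.55 tcp [0.5422 0.0062 0.407 ] az 89.91 F [-0.4  0.8  0. ] w 0.0453 j [-0.39  0.26  0.32  1.89 -0.1   1.    1.54]
dp scaled total [ 0.613 -0.002  0.768] tw scaled [ 0.0011 -0.0023  0.7493]
[0.54099086 0.00429041 0.12440241] [ 0.53287115 -0.00229999  0.08629109]
```

View pics/s8z.png

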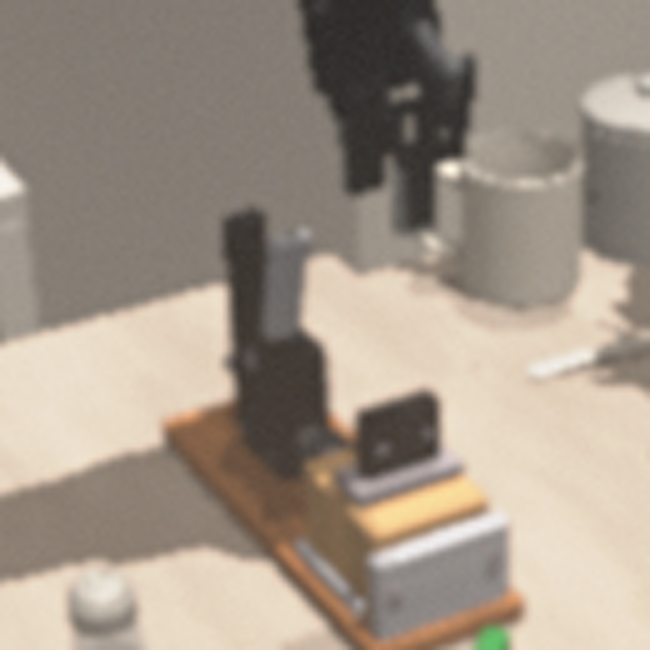

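Emit:
apply_moves(dp=[[0, 0, 0], [0, 0, 0], [0, 0, 0], [0, 0, 0], [0, 0, 0], [0, 0, 0], [0, 0, 0], [0, 0, 0], [0, 0, 0], [0, 0, 0], [0, 0, 0], [0, 0, 0], [0, 0, 0], [0, 0, 0], [0, 0, 0]], twist=[[0, 0, 0.068], [0, 0, 0.068], [0, 0, 0.068], [0, 0, 0.068], [0, 0, 0.068], [0, 0, 0.068], [0, 0, 0.068], [0, 0, 0.068], [0, 0, 0.068], [0, 0, 0.068], [0, 0, 0.068], [0.055, 0, 0], [0.055, 0, 0], [0.055, 0, 0], [0, 0, 0]], jaw=[255, 255, 255, 255, 255, 255, 255, 255, 255, 255, 255, 255, 255, 255, 255])

```text
clock: 11.1
tcp_pos: [0.5342, 0.0079, 0.3906]
orientation: [-2.789, 0.097, 0.02]
contact_force: [0.1, -0.1, -0.4]
grip_width: -0.0004
```

```bash
cat >> h.py <<'E'
def gt(x,y,z,tilt=20):
    o=r.get_obs();R=Ro.from_rotvec(o['orientation'])
    t=np.radians(tilt);zt=np.array([0,np.sin(t),-np.cos(t)]);xt=np.array([1.,0,0]);T=Ro.from_matrix(np.stack([xt,np.cross(zt,xt),zt],1))
    d=R.inv().apply(np.array([x,y,z])-o['tcp_pos']); tw=np.degrees((R.inv()*T).as_rotvec());m=R.as_matrix()
    tip=o['tcp_pos']+m@np.array([0,-.011,.173])
    print('t',round(o['clock'],2),'tcp',o['tcp_pos'].round(4),'tip',tip.round(4),'F',o['contact_force'].round(2),'w',round(o['grip_width'],4),'j',o['joints'].round(2))
    print('dp',(d/.12).round(3),'tw',(tw/120).round(4)); return o
E
python3 -c "
from h import *
gt(.5425,.03,.302)"
```

```text
t 11.1 tcp [0.5342 0.0079 0.3906] tip [0.5346 0.0777 0.232 ] F [ 0.07 -0.11 -0.44] w -0.0004 j [-0.45  0.3   0.51  1.94 -0.58  1.04  0.3 ]
dp [0.076 0.076 0.757] tw [-0.0011  0.0009 -0.0334]
```

Emit:
apply_moves(dp=[[0.02, 0.02, 0.15], [0.02, 0.02, 0.15], [0.02, 0.02, 0.15], [0.015, 0.015, 0.15], [0, 0, 0.1], [0, 0, 0]], twist=[[0, 0, -0.017], [0, 0, -0.016], [0, 0, 0], [0, 0, 0], [0, 0, 0], [0, 0, 0]], jaw=[255, 255, 255, 255, 255, 255])

```text
clock: 11.7
tcp_pos: [0.5411, 0.0283, 0.3023]
orientation: [-2.808, -0.004, 0.014]
contact_force: [0.3, -0.2, -0.5]
grip_width: 0.0004
```

```bash
python3 -c "
from h import *
gt(.5425,.03,.302)
f=snap('side','s9');cv2.imwrite('pics/s9z.png',cv2.resize(f['color'][100:230,150:280,::-1],None,fx=5,fy=5,interpolation=cv2.INTER_CUBIC))
P=pts(f).reshape(-1,3)
"
```

```text
t 11.7 tcp [0.5411 0.0283 0.3023] tip [0.5394 0.0954 0.1424] F [ 0.31 -0.16 -0.51] w 0.0004 j [-0.42  0.43  0.44  2.   -0.68  0.89  0.46]
dp [ 0.012 -0.012  0.007] tw [0.0074 0.0048 0.0005]
```

View pics/s9z.png

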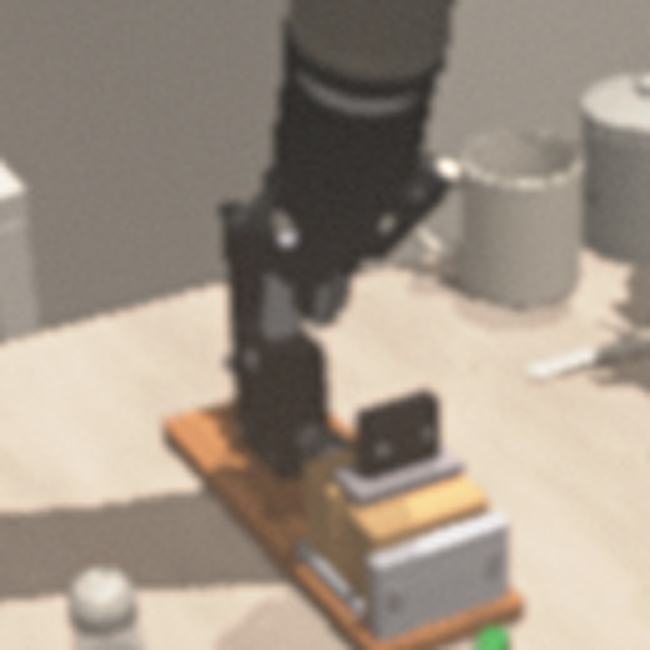

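Emit:
apply_moves(dp=[[0.012, -0.09, 0.033], [0, -0.078, 0.028], [0, -0.04, 0.014], [0, 0, 0]], twist=[[0.007, 0.005, 0], [0, 0, 0], [0, 0, 0], [0, 0, 0]], jaw=[255, 255, 255, 255])

```text
clock: 12.15
tcp_pos: [0.5435, 0.056, 0.3051]
orientation: [-2.794, -0.001, -0.009]
contact_force: [0.2, -2.5, -2.6]
grip_width: -0.0002
```

```bash
python3 -c "
from h import *
gt(.5425,.054,.302)"
```

```text
t 12.15 tcp [0.5435 0.056  0.3051] tip [0.5445 0.1253 0.1463] F [ 0.23 -2.52 -2.58] w -0.0002 j [-0.46  0.42  0.42  1.99 -0.7   0.86  0.43]
dp [-0.008  0.024  0.019] tw [ 0.0006 -0.0028  0.0008]
```

Emit:
apply_moves(dp=[[-0.004, -0.04, 0.035], [0, -0.04, 0.015], [0, -0.04, 0.015], [0, -0.04, 0.015], [0, 0, 0]], twist=[[0, -0.002, 0], [0, 0, 0], [0, 0, 0], [0, 0, 0], [0, 0, 0]], jaw=[255, 255, 255, 255, 255])

```text
clock: 12.65
tcp_pos: [0.5434, 0.0711, 0.3044]
orientation: [-2.801, 0.009, -0.01]
contact_force: [-1.0, -4.2, -0.3]
grip_width: 0.0001
```

```bash
python3 -c "
from h import *
gt(.5425,.084,.302)
f=snap('side','s10');cv2.imwrite('pics/s10z.png',cv2.resize(f['color'][110:230,160:270,::-1],None,fx=5,fy=5,interpolation=cv2.INTER_CUBIC))
f=snap('top','t10');cv2.imwrite('pics/t10z.png',cv2.resize(f['color'][180:250,165:285,::-1],None,fx=6,fy=6,interpolation=cv2.INTER_CUBIC))
"
```

```text
t 12.65 tcp [0.5434 0.0711 0.3044] tip [0.5448 0.1392 0.145 ] F [-0.97 -4.25 -0.32] w 0.0001 j [-0.49  0.42  0.42  1.99 -0.7   0.85  0.39]
dp [-0.008 -0.094  0.054] tw [ 0.0042 -0.0038 -0.0023]
```

View pics/s10z.png

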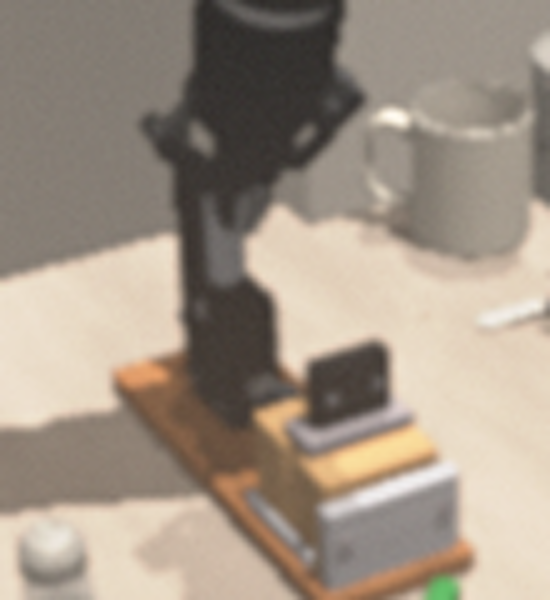

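View pics/t10z.png

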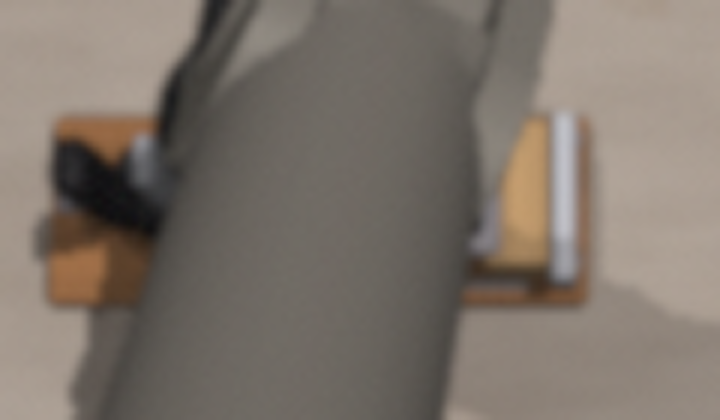

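Emit:
apply_moves(dp=[[-0.005, -0.045, 0.026], [0, -0.045, 0.02], [0, -0.04, 0.015], [0, 0, 0]], twist=[[0.003, -0.004, 0], [0, 0, 0], [0, 0, 0], [0, 0, 0]], jaw=[255, 255, 255, 255])

```text
clock: 13.15
tcp_pos: [0.5439, 0.0841, 0.3036]
orientation: [-2.798, 0.015, -0.004]
contact_force: [-0.9, -3.7, 2.0]
grip_width: 0.0005
```

```bash
python3 -c "
from h import *
gt(.5425,.084,.302)
f=snap('side','s11');cv2.imwrite('pics/s11z.png',cv2.resize(f['color'][110:230,160:270,::-1],None,fx=5,fy=5,interpolation=cv2.INTER_CUBIC))
"
```

```text
t 13.15 tcp [0.5439 0.0841 0.3036] tip [0.5447 0.1527 0.1444] F [-0.94 -3.69  1.96] w 0.0005 j [-0.5   0.42  0.42  1.99 -0.71  0.84  0.37]
dp [-0.012  0.005  0.012] tw [ 0.0028 -0.0021 -0.0048]
```

View pics/s11z.png

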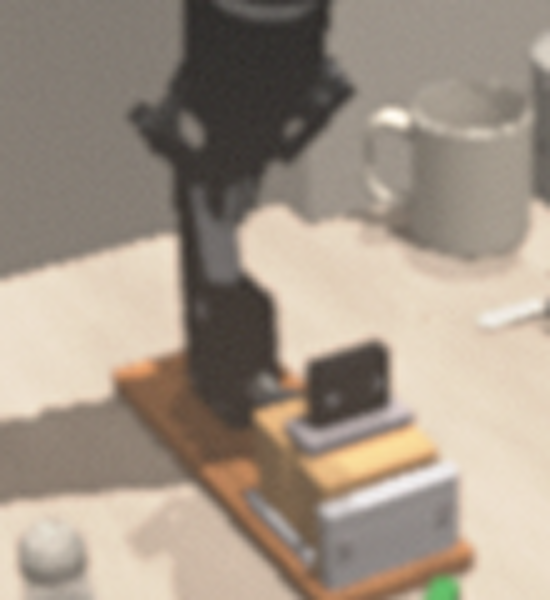

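Emit:
apply_moves(dp=[[-0.01, 0.09, -0.02], [0, 0.08, -0.028], [0, 0.08, -0.028], [0, 0.03, -0.01], [0, 0, 0]], twist=[[0.003, -0.002, -0.004], [0, 0, 0], [0, 0, 0], [0, 0, 0], [0, 0, 0]], jaw=[255, 255, 255, 255, 255])

```text
clock: 13.7
tcp_pos: [0.5433, 0.0479, 0.3021]
orientation: [-2.79, 0.003, -0.002]
contact_force: [0.9, 0.0, 0.5]
grip_width: -0.0002
```

```bash
cat >> h.py <<'E'
def meas(f):
    # side-camera measures: loose half tops, gauge, jaw disc
    P=pts(f).reshape(-1,3);C=f['color'].reshape(-1,3).astype(int)
    s=lambda x0,x1,y0,y1,z0,z1: (P[:,0]>x0)&(P[:,0]<x1)&(P[:,1]>y0)&(P[:,1]<y1)&(P[:,2]>z0)&(P[:,2]<z1)
    m=s(.50,.55,.04,.11,.04,.066); 
    h,e=np.histogram(P[m,1],bins=np.arange(.04,.1101,.005));print('jaw y hist',h)
    m=s(.51,.57,.005,.07,.073,.082);print('loose top y',np.percentile(P[m,1],[2,5,50,95]).round(4) if m.any() else None)
    m=s(.52,.56,-.03,.03,.095,.12);print('gauge face y',np.median(P[m,1]).round(4), 'top z',np.percentile(P[s(.52,.56,-.03,.03,.095,.14),2],97).round(4))
E
python3 -c "
from h import *
gt(.5425,.05,.302)
f=snap('side','s12');cv2.imwrite('pics/s12z.png',cv2.resize(f['color'][110:230,160:270,::-1],None,fx=5,fy=5,interpolation=cv2.INTER_CUBIC))
for n in('s8','s11','s12'): print(n);meas(dict(np.load(n+'.npz')))
a=[cv2.resize(np.load(n+'.npz')['color'][170:220,190:250,::-1],None,fx=6,fy=6,interpolation=cv2.INTER_CUBIC) for n in('s8','s12')]
cv2.imwrite('pics/cmp.png',np.hstack(a))
"
```

```text
t 13.7 tcp [0.5433 0.0479 0.3021] tip [0.5436 0.1179 0.1435] F [0.92 0.01 0.45] w -0.0002 j [-0.44  0.43  0.42  2.   -0.71  0.87  0.45]
dp [-0.007 -0.016  0.007] tw [-0.0014 -0.0008 -0.0008]
s8
jaw y hist [ 6  5  0  0  0  0  0  0  6 19 13  4  0  4]
loose top y [0.0103 0.0132 0.0408 0.0499]
gauge face y 0.0023 top z 0.1268
s11
jaw y hist [ 4  6  0  0  0  0  2 11  7  1  1  4  4  6]
loose top y [0.0083 0.0126 0.0419 0.0507]
gauge face y 0.0018 top z 0.1271
s12
jaw y hist [8 3 1 0 0 0 5 6 7 3 0 4 8 5]
loose top y [0.0072 0.0092 0.0409 0.0498]
gauge face y 0.002 top z 0.1265
```

View pics/cmp.png

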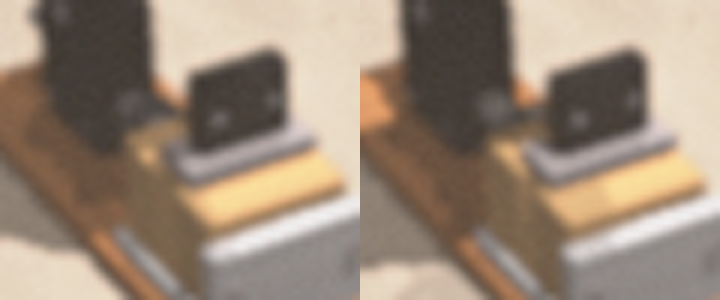

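Emit:
apply_moves(dp=[[-0.007, -0.055, 0.024], [0, -0.05, 0.02], [0, -0.05, 0.02], [0, -0.045, 0.018], [0, -0.045, 0.018], [0, -0.045, 0.018], [0, 0, 0]], twist=[[0, 0, 0], [0, 0, 0], [0, 0, 0], [0, 0, 0], [0, 0, 0], [0, 0, 0], [0, 0, 0]], jaw=[255, 255, 255, 255, 255, 255, 255])

```text
clock: 14.45
tcp_pos: [0.5428, 0.0833, 0.3023]
orientation: [-2.799, 0.007, -0.009]
contact_force: [-0.8, -4.2, 0.7]
grip_width: -0.0002
```

```bash
python3 -c "
from h import *
gt(.5425,.084,.302)
f=snap('side','s13');meas(f)
"
```

```text
t 14.45 tcp [0.5428 0.0833 0.3023] tip [0.544  0.1517 0.1431] F [-0.77 -4.23  0.73] w -0.0002 j [-0.5   0.42  0.42  2.   -0.71  0.84  0.38]
dp [-0.002 -0.005  0.005] tw [ 0.0031 -0.0032 -0.0018]
jaw y hist [3 0 0 0 0 9 5 0 2 6 4 8 5 6]
loose top y [0.0066 0.0086 0.0359 0.0428]
gauge face y -0.0016 top z 0.1272
```

```bash
python3 -c "
from h import *
a=[cv2.resize(np.load(n+'.npz')['color'][165:225,190:250,::-1],None,fx=6,fy=6,interpolation=cv2.INTER_CUBIC) for n in('s12','s13')]
cv2.imwrite('pics/cmp2.png',np.hstack(a))
for n in('side0','s8','s12','s13'):
    f=dict(np.load(n+'.npz'));I,xs,ys=ortho(f,.505,.52,-.05,.08,.075)
    p=I[10:24].astype(float).mean((0,2)); g=np.gradient(cv2.GaussianBlur(p[None],(0,0),2)[0])
    print(n,[(round(float(ys[i])*1000,1),round(float(g[i]),1)) for i in range(2,len(g)-2) if abs(g[i])>.8 and abs(g[i])==abs(g[i-2:i+3]).max()])
    I,xs,ys=ortho(f,.52,.56,-.05,.08,.045)
"
```

```text
side0 [(53.0, 5.7), (15.0, -3.6), (2.0, 3.1), (-30.0, -3.5), (-40.5, 6.5)]
s8 [(51.5, 2.6), (38.5, 2.3), (28.5, -2.6), (2.0, 2.4), (-4.5, 2.3), (-30.5, -3.1), (-40.5, 6.4)]
s12 [(43.5, 3.6), (29.0, -1.5), (18.0, -1.7), (1.0, 2.3), (-4.0, 2.3), (-30.5, -2.8), (-41.0, 4.8)]
s13 [(45.0, 4.9), (24.0, -1.6), (9.0, -1.7), (-0.0, 1.7), (-5.0, 1.8), (-30.0, -2.8), (-41.5, 5.0)]
```

View pics/cmp2.png

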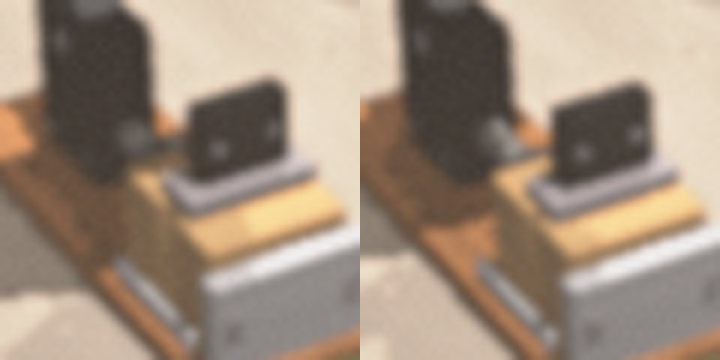

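Emit:
apply_moves(dp=[[0, 0.09, -0.033], [0, 0.08, -0.028], [0, 0.08, -0.028], [0, 0.03, -0.01], [0, 0, 0]], twist=[[0.003, -0.003, -0.002], [0, 0, 0], [0, 0, 0], [0, 0, 0], [0, 0, 0]], jaw=[255, 255, 255, 255, 255])

```text
clock: 15.0
tcp_pos: [0.5425, 0.0464, 0.3019]
orientation: [-2.792, -0.003, 0.001]
contact_force: [-0.9, -0.8, -0.2]
grip_width: -0.0003
```

Emit:
apply_moves(dp=[[0, -0.055, 0.022], [0, -0.045, 0.017], [0, -0.03, 0.011], [0, 0, 0]], twist=[[0, 0, 0], [0, 0, 0], [0, 0, 0], [0, 0, 0]], jaw=[255, 255, 255, 255])

```text
clock: 15.4
tcp_pos: [0.5428, 0.0639, 0.3021]
orientation: [-2.793, -0.003, -0.001]
contact_force: [0.4, -5.4, 0.8]
grip_width: 0.0002
```

```bash
python3 -c "
from h import *
gt(.5425,.084,.302)
f=snap('side','s14');meas(f)
"
```

```text
t 15.4 tcp [0.5428 0.0639 0.3021] tip [0.5428 0.1333 0.1433] F [ 0.42 -5.41  0.82] w 0.0002 j [-0.47  0.42  0.42  2.   -0.71  0.86  0.42]
dp [-0.002 -0.157  0.058] tw [ 0.0002 -0.0003  0.001 ]
jaw y hist [ 2  0  0  0  1  6 10  2  0  3  6  5 10  8]
loose top y [0.0077 0.0089 0.0353 0.0424]
gauge face y -0.0014 top z 0.1268
```

Emit:
apply_moves(dp=[[0, -0.03, 0.011], [0, -0.03, 0.011], [0, 0, 0], [0, 0, 0]], twist=[[0, 0, 0], [0, 0, 0], [0, 0, 0], [0, 0, 0]], jaw=[255, 255, 255, 255])

```text
clock: 15.85
tcp_pos: [0.5426, 0.0688, 0.3026]
orientation: [-2.798, 0.001, -0.004]
contact_force: [-1.0, -4.7, 1.0]
grip_width: 0.0002
```

```bash
python3 -c "
from h import *
gt(.5425,.084,.302)
f=snap('side','s15');meas(f)
"
```

```text
t 15.85 tcp [0.5426 0.0688 0.3026] tip [0.5431 0.1375 0.1435] F [-0.96 -4.67  1.02] w 0.0002 j [-0.48  0.42  0.42  2.   -0.71  0.85  0.4 ]
dp [-0.001 -0.117  0.048] tw [ 0.0026 -0.0013 -0.0001]
jaw y hist [3 0 0 0 1 7 7 0 3 4 6 8 6 5]
loose top y [0.0106 0.0111 0.0353 0.044 ]
gauge face y -0.0017 top z 0.1273
```

Emit:
apply_moves(dp=[[0, -0.035, 0.014], [0, -0.035, 0.013], [0, 0, 0], [0, 0, 0]], twist=[[0.0026, -0.001, 0], [0, 0, 0], [0, 0, 0], [0, 0, 0]], jaw=[255, 255, 255, 255])

```text
clock: 16.3
tcp_pos: [0.5425, 0.074, 0.303]
orientation: [-2.798, 0.006, -0.003]
contact_force: [-1.7, -5.8, 3.5]
grip_width: 0.0002
```

```bash
python3 -c "
from h import *
gt(.5425,.084,.302)
f=snap('side','s16');meas(f)
cv2.imwrite('pics/s16z.png',cv2.resize(f['color'][110:230,160:270,::-1],None,fx=5,fy=5,interpolation=cv2.INTER_CUBIC))
"
```

```text
t 16.3 tcp [0.5425 0.074  0.303 ] tip [0.5431 0.1427 0.1439] F [-1.72 -5.83  3.47] w 0.0002 j [-0.49  0.42  0.42  2.   -0.71  0.85  0.39]
dp [-0.001 -0.076  0.036] tw [ 0.0024 -0.0013 -0.0018]
jaw y hist [4 0 0 0 0 7 3 1 3 4 7 6 5 7]
loose top y [0.0082 0.0092 0.0342 0.0435]
gauge face y -0.0012 top z 0.1267
```

View pics/s16z.png

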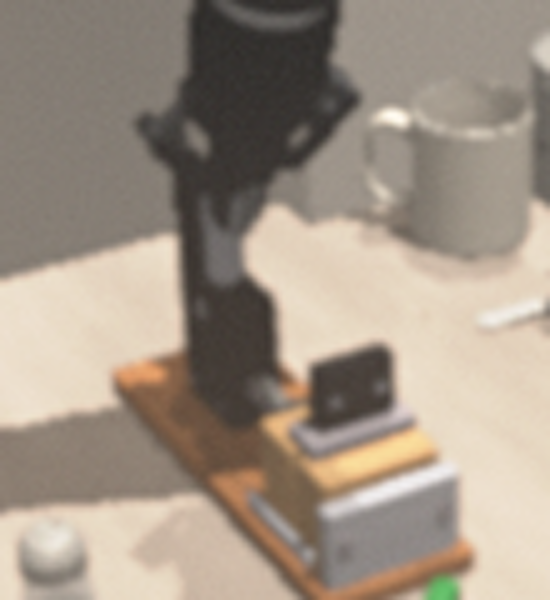

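Emit:
apply_moves(dp=[[0, -0.035, 0.014], [0, -0.03, 0.012], [0, 0, 0], [0, 0, 0]], twist=[[0.0026, -0.001, 0], [0, 0, 0], [0, 0, 0], [0, 0, 0]], jaw=[255, 255, 255, 255])

```text
clock: 16.75
tcp_pos: [0.5425, 0.0772, 0.3032]
orientation: [-2.799, 0.013, -0.002]
contact_force: [-1.6, -7.0, 3.1]
grip_width: -0.0002
```

```bash
python3 -c "
from h import *
gt(.5425,.084,.302)
f=snap('side','s17');meas(f)
"
```

```text
t 16.75 tcp [0.5425 0.0772 0.3032] tip [0.5431 0.1457 0.1439] F [-1.58 -6.95  3.11] w -0.0002 j [-0.49  0.42  0.42  2.   -0.71  0.85  0.38]
dp [-0.    -0.05   0.028] tw [ 0.003  -0.0016 -0.004 ]
jaw y hist [1 0 0 0 2 4 2 1 4 4 6 8 7 6]
loose top y [0.0066 0.0072 0.0353 0.0419]
gauge face y -0.0016 top z 0.1271
```

Emit:
apply_moves(dp=[[0, -0.045, 0.018], [0, -0.035, 0.014], [0, 0, 0], [0, 0, 0]], twist=[[0.003, -0.001, -0.002], [0, 0, 0], [0, 0, 0], [0, 0, 0]], jaw=[255, 255, 255, 255])

```text
clock: 17.2
tcp_pos: [0.5424, 0.0813, 0.3031]
orientation: [-2.8, 0.015, -0.003]
contact_force: [-2.0, -8.0, 5.2]
grip_width: 0.0002
```

```bash
python3 -c "
from h import *
gt(.5425,.084,.302)
f=snap('side','s18');meas(f)
a=[cv2.resize(np.load(n+'.npz')['color'][165:225,190:250,::-1],None,fx=6,fy=6,interpolation=cv2.INTER_CUBIC) for n in('s14','s18')]
cv2.imwrite('pics/cmp3.png',np.hstack(a))
"
```

```text
t 17.2 tcp [0.5424 0.0813 0.3031] tip [0.5432 0.1496 0.1438] F [-1.96 -8.01  5.17] w 0.0002 j [-0.5   0.42  0.42  2.   -0.71  0.84  0.37]
dp [ 0.001 -0.018  0.016] tw [ 0.0037 -0.0019 -0.0047]
jaw y hist [1 0 0 0 2 4 1 0 6 4 9 7 5 9]
loose top y [0.0082 0.0103 0.0358 0.0431]
gauge face y -0.0016 top z 0.1273
```

View pics/cmp3.png

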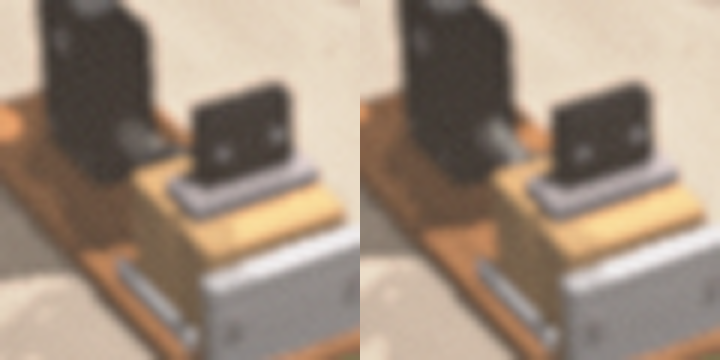

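```bash
python3 -c "
from h import *
rows=[]
for n in('s8','s12','s13','s14','s15','s16','s17','s18'):
    f=dict(np.load(n+'.npz'));I,xs,ys=ortho(f,.52,.56,.04,.12,.05)
    rows.append(cv2.resize(I[:,:,::-1],None,fx=2.2,fy=1.6 if 0 else 1.0))
cv2.imwrite('pics/rod.png',cv2.resize(np.vstack([cv2.copyMakeBorder(q,0,2,0,0,cv2.BORDER_CONSTANT,value=(0,0,255)) for q in rows])[:,:],None,fx=1.6,fy=.9))
"
```

```text
(no output)
```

View pics/rod.png

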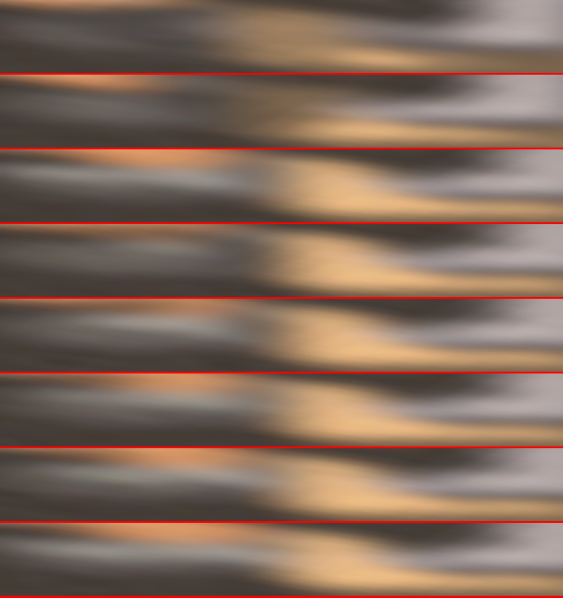

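```bash
python3 -c "
from h import *
a=[]
for n in('s11','s13','s14','s16','s18'):
    f=dict(np.load(n+'.npz'));c=f['color'].copy()
    a.append(cv2.resize(c[176:198,204:226,::-1],None,fx=12,fy=12,interpolation=cv2.INTER_CUBIC))
a.append(np.zeros_like(a[0]))
a=[cv2.convertScaleAbs(i,alpha=1.4) for i in a]
cv2.imwrite('pics/rod2.png',np.vstack([np.hstack(a[:3]),np.hstack(a[3:])]))
f=dict(np.load('s18.npz'))
for y in(.09,.08,.07,.06): print(y,[np.round((np.array(proj(f,np.array([.5425-.0,y,z])))-[204,176])*12) for z in(.05,.061)])
"
```

```text
0.09 [array([133., 166.]), array([131., 127.])]
0.08 [array([153., 186.]), array([151., 147.])]
0.07 [array([173., 207.]), array([171., 167.])]
0.06 [array([193., 227.]), array([192., 187.])]
```

View pics/rod2.png

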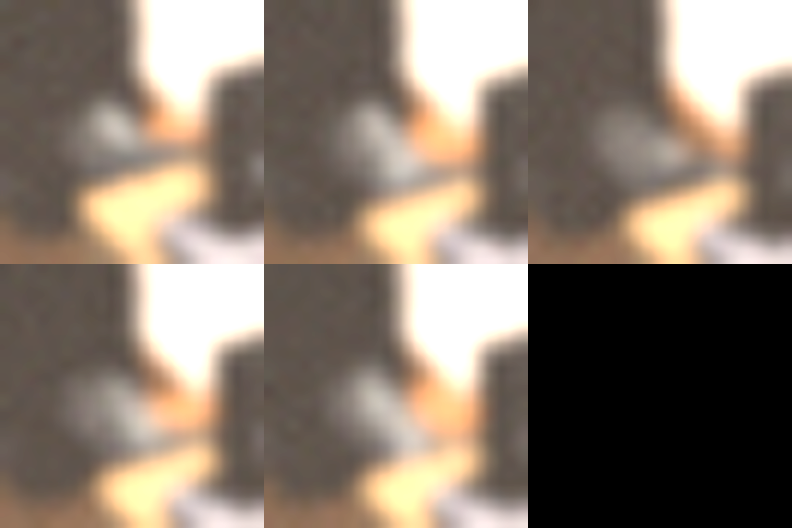

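Emit:
apply_moves(dp=[[0, -0.045, 0.018], [0, -0.03, 0.012], [0, 0, 0], [0, 0, 0]], twist=[[0.003, -0.001, -0.003], [0, 0, 0], [0, 0, 0], [0, 0, 0]], jaw=[255, 255, 255, 255])

```text
clock: 17.65
tcp_pos: [0.5422, 0.084, 0.303]
orientation: [-2.803, 0.015, -0.005]
contact_force: [-2.4, -8.5, 5.2]
grip_width: 0.0003
```

```bash
python3 -c "
from h import *
gt(.5425,.084,.302)
f=snap('side','s19');meas(f)
a=[]
for n in('s12','s13','s14','s17','s18','s19'):
    f=dict(np.load(n+'.npz'));c=f['color'].copy()
    a.append(cv2.resize(c[176:198,204:226,::-1],None,fx=12,fy=12,interpolation=cv2.INTER_CUBIC))
a=[cv2.convertScaleAbs(i,alpha=1.4) for i in a]
cv2.imwrite('pics/rod3.png',np.vstack([np.hstack(a[:3]),np.hstack(a[3:])]))
"
```

```text
t 17.65 tcp [0.5422 0.084  0.303 ] tip [0.5432 0.1519 0.1435] F [-2.41 -8.49  5.21] w 0.0003 j [-0.51  0.42  0.42  2.   -0.7   0.84  0.36]
dp [0.003 0.003 0.008] tw [ 0.0049 -0.0024 -0.0047]
jaw y hist [3 0 0 0 1 4 1 2 5 9 4 6 7 5]
loose top y [0.006  0.0063 0.033  0.0422]
gauge face y -0.0018 top z 0.1273
```

View pics/rod3.png

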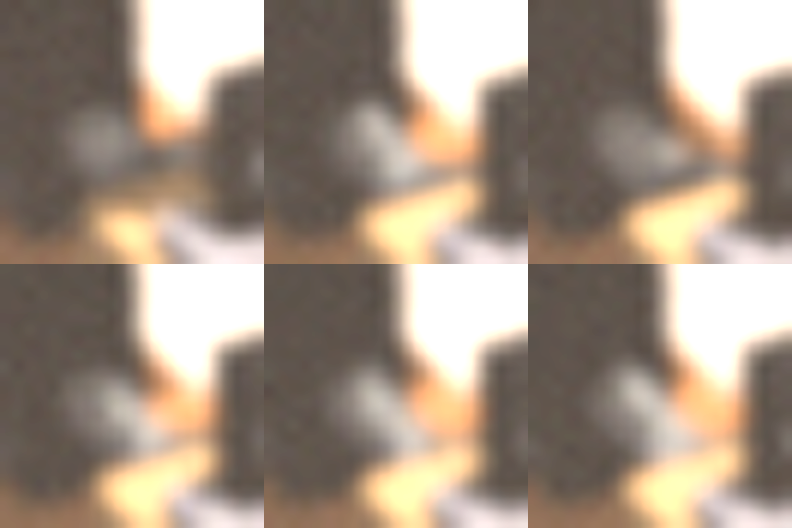

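```bash
python3 -c "
from h import *
gt(.5425,.084,.302)
f=snap('side','s20');meas(f)
gt(.5425,.084,.302)
r.hand_in()
o=gt(.5425,.084,.302)
"
```

```text
t 17.7 tcp [0.5422 0.0839 0.3031] tip [0.5432 0.1517 0.1436] F [-2.26 -8.26  5.55] w -0.0004 j [-0.51  0.42  0.42  2.   -0.7   0.84  0.36]
dp [0.003 0.002 0.009] tw [ 0.005  -0.0025 -0.0048]
jaw y hist [2 0 0 0 2 2 1 2 7 5 6 7 7 5]
loose top y [0.0072 0.0078 0.0367 0.0428]
gauge face y -0.0014 top z 0.1271
t 17.75 tcp [0.5422 0.0839 0.3031] tip [0.5431 0.1517 0.1435] F [-2.74 -9.02  5.9 ] w -0.0 j [-0.51  0.42  0.42  2.   -0.7   0.84  0.36]
dp [0.003 0.002 0.009] tw [ 0.0049 -0.0024 -0.0048]
the job is handed in; nothing more can be done
the job is handed in; nothing more can be done
```

I put the bare steel gauge into the gap until its shoulders sat on both halves, and let it go. Three pulls of the trigger then pushed the loose half tight against it. I handed in at about 17.8 s with the trigger still held near the end of its travel; `hand_in` gave no verdict.

- **Gauge:** its handle top stood at about 127 mm in the side view against 124 mm expected when seated. Part of that gap is camera error, since the wood tops also read 1–2 mm high there. It moved about 4 mm with the loose half and then stayed put.
- **Loose half:** it moved about 7 mm, which fits the gap of about 13.5 mm less the 6 mm blade.
- **Holding force:** about 8–9 N sideways on the trigger, and steady. The free pulls took about 4 N.
- **Pad:** I could not see how far it is pressed in. From the rise in force and the trigger's travel I put it at about 6 mm, possibly 4.6 to 8. The two clues disagreed. Your figure of 12 N for a half-pressed pad points to the low end, while the measured rise in force with trigger travel points to 6–8 mm. All of these lie within the 4–10.5 mm allowed.
- **Bystanders:** I did not re-measure the bystanders at the end. The arm was not moved near them.

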